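Set the length stop of a rail cutter

ROBOT

A 7-joint arm with a two-finger parallel gripper is mounted at the origin on the work surface. World frame = base frame: x ahead of the robot, y to its left, z up, the work surface at z = 0. Lengths are in m, angles in rad, forces in N, time in s.
With the tool pointing down it reaches from about 0.4 to 0.75 m from the base axis. Payload 19.5 kg.
Tool frame: the origin (TCP) lies between the finger pads; the fingertips stand ahead of it and the grasp point (between the pads) lies 6 mm ahead of it (robot.tip_extent is the z of the fingertips in the tool frame, in m); z points along the fingers, y is the line along which they close (so a half turn about z gives the same grasp; the last joint's range is limited). The gripper opens to 85 mm and grips with 20 to 120 N. Pads are 22 mm wide; open, the fingers measure 114 mm over their backs; the gripper's body (76 mm by 85 mm) begins 54 mm behind the grasp point. The pads swing forward as they close: fully open they stand 13 mm farther back than shut.
Start: joints at [1.132, 0.707, -0.028, 1.485, 0.022, 0.951, -0.075], TCP at [0.222, -0.53, 0.256] pointing down, gripper open.
Joint ranges: [-2.71, 2.71], [-0.32, 2.16], [-1.57, 1.52], [0, 2.45], [-1.46, 4.6], [0, 2.02], [-2.83, 2.83]. Speed limits (rad/s): [1.89, 1.89, 2.57, 2.57, 3.01, 3.01, 3.01].

INTERFACE

Orientations are given as a unit quaternion [x, y, z, w].
In Python, from rig import readout, imaging, robot gives the robot as it stands. The module is installed in compiled form; this text tells all that it offers.
- The arm moves only by the tool play_rows, never from a script. Its arguments are lists of equal length, an entry for each row: "linear": the shift along the world's x, y, z in m, a list of three; "twist": the turn, a rotation vector about the world's x, y, z in rad, a list of three; "hand": the closure, from -1 (fully open) to 1 (shut). A call has exactly 10 rows; each row shifts and turns the commanded pose from where the row before left it; what a row does not reach is not made up. A row lasts 1/8 s, in which the tool goes at most 62.5 mm and 10.7 degrees, less where a joint would pass 70% of its speed; a pose out of reach is approached as far as the arm can. A call with a gripper value outside its range is refused whole. The fingers move at their own pace and stop on an object; "squeeze" is the grip in N (left out, the last holds). Time passes only in rows, so rows that do not move let the fingers close, or fill a call up. It gives the time, the measured TCP pose, the force, the opening and the grip force at its end, in the units of the state.
- readout.get_state(): the state, without advancing time (a new reading comes with each control period).
- imaging.get_image(name): name is "scene" or "side" or "wrist"; returns a dict with "color" (420x560x3 uint8, red, green, blue), "z_map" (420x560 float32, m along the optical axis (not along the pixel's ray), 0 where there is no reading), "fovy" (degrees; the focal length in pixels is half the picture's height over the tangent of half this angle, whatever the lens; pixels are square), "cx", "cy" (the principal point, pixels), "T" (4x4, takes a point from camera to world coordinates); the wrist camera has in their place "mount" (4x4, takes a point from camera to tool coordinates, whose origin is the TCP and whose axes are the flange's). Camera axes: x right, y up, looking along -z (the intrinsics and any distortion apply to the point x, -y, -z); pixel columns grow to the right and rows downward; lengths in m; the calibration is good to about 2 mm. The wrist camera is an equidistant fisheye: a pixel r from the principal point sees the ray r / f radians off the axis. A picture is of the moment at which its call begins: read the wrist's pose just before it.
- robot.job_done(): hands the job in; it is judged then, once.
The state is a dict: "time_s": time; "joints": joint angles; "dq": joint speeds; "joint_efforts": joint torques, N m; "ee_pos": TCP position; "orientation": TCP orientation; "wrist_force": force on the tool from outside, world axes, zero at the start; "wrist_torque": the same for the moment, N m; "width": opening from 0.0 (shut) to 1.0 (fully open); "gripper_force": force on a finger pad.
Only numpy, scipy, OpenCV 4.12 (cv2) and the standard library are available. Lean on these libraries where they do the work, as an engineer would, in place of code of your own. Each camera call takes 0.05 s, during which the arm holds its last target. There are 200 camera calls.

TASK

Set up the rail cutter for the next batch: unlock the clamp lever on the carriage, slide the carriage along its rail until its pointer faces the tip of the pointed marker (not the square-fronted one), and turn the lever fully back to locked so that the stop stays on the mark. Also slide the profile selector on the cutter head all the way to its end stop away from the robot. Leave the tools and parts lying around where they are.

Things in the scene. Friction and masses are not known exactly. Their poses are not given: they have to be found in the camera images.
- bed: Fixed aluminium bed of a rail cutter's length stop, 190 x 530 x 18, with a steel guide rail along it. Origin on the table; its y axis runs along the rail towards the grey cutter head (130 x 110 x 74 block on the bed, centred 225 along bed +y), its x axis points across the bed, away from the robot. Its top is at z = 18; the rail's top at z = 42.
- carriage (a joint): Position of the carriage (the length stop) along the rail, m, growing towards the cutter head; range -0.075 to 0.095. When unclamped it slides freely and stays where left (friction about 3 N); clamped, a push of 50 N does not shift it.
- carriage_tip (a point): Tip of the steel V pointer on the far side of the carriage, on its top edge, z = 54. It points along bed +x; axes parallel to the bed's. Carriage: grey saddle 90 x 100, top at z = 68.
- carriage_grip (a point): Centre of the top of the carriage's upright aluminium grip fin, z = 117: 50 across the rail (bed x), 22 thick along the rail (bed y), 49 high above the carriage. It is 50 nearer the robot (bed -x) and 25 towards the head (bed +y) from carriage_tip. The place to take hold of the carriage.
- lever_axis (a point): Point on the vertical pivot of the clamp lever, on the carriage, z = 85; it moves with the carriage. Axes parallel to the bed's.
- lever_knob (a point): Centre of the top of the upright round black knob at the lever's end, z = 120: 22 diameter, free height 33 above the lever's bar (bar's top at z = 87), 85 from lever_axis horizontally. It turns with the lever.
- lever (a joint): Angle of the clamp lever, rad. 0 = locked, on its stop: lever along the rail, pointing away from the cutter head (bed -y). It grows clockwise seen from above, to 1.4 = fully unlocked, on its other stop, pointing out over the bed's front towards the robot (bed -x would be 1.57). It clamps below about 0.5, is free above, and stays where left; turning takes 3 to 5 N at the knob.
- marker_tip (a point): Tip of the V point of the pointed marker, on its top edge, z = 50; it points to the rail (bed -x), axes parallel to the bed's. The marker is a fixed block, 54 x 36 x 38 with its screw, topped by a dark steel plate with a V point, on the far edge of the bed, either side of the carriage. With the two tips facing, 4 mm of gap is left between them across the rail.
- selector_grip (a point): Centre of the top of the profile selector's black grip, z = 123, on the cutter head: 22 along its slide (bed x), 40 wide (bed y), 34 high above its 44 x 50 x 8 foot (foot's top at z = 89).
- selector (a joint): Position of the profile selector, m: 0 = end stop nearest the robot, 0.064 = end stop farthest from the robot (bed +x). Friction about 2 N; it stays where left.
- marker: The pointed marker (see marker_tip); origin at its underside, 30 behind the tip (bed +x).
- plain_marker: The other marker, not to be used: a fixed block of the same size with a straight, square front edge instead of a V point; origin as for the pointed one. The two may be either way round.
- screwdriver: Loose screwdriver, 190 long, lying on the table just in front of the bed; origin at its underside, at mid-length, leave it alone.
- cutters: Loose side cutters with red handles, 165 long, 25 high, lying on the table just beyond the markers; origin at its underside, leave it alone.
- crimper: Loose crimping pliers with blue handles, 165 long, 25 high, lying on the table in front of the bed's right end (-y); origin at its underside, leave it alone.
- tub: Loose round tub with lid, 90 diameter, 45 high, on the table beyond the bed; origin at its underside, leave it alone.
- offcut: Loose flat piece of hat-profile rail, 160 x 39 x 8, on the table right of the bed (-y); origin at its underside, leave it alone.
- breaker: Loose white three-pole circuit breaker, 54 x 85 x 80, on the table left of the bed (+y); origin at its underside, leave it alone.
- stop_box: Loose yellow emergency-stop box, 70 x 70 x 85, on the table right of the bed (-y); origin at its underside, leave it alone.

How it is judged:
By the outcome, as a careful person would: the job done as asked, in the order asked, and still so for the second after the job is handed in, with the robot touching nothing.
It also fails if it takes over 72 s, if anything falls off the work surface, if the arm or the gripper's body presses on something with over 40 N, if the wrist force passes 120 N, or if a joint passes its speed limit or range.

## Working session

There is one attempt and no reset: what is moved stays moved. The work goes in short steps, Python scripts to look and compute and a tool call to move; the robot and the scene stay as the last step left them, time stands still between calls to the robot, and variables do not carry over. Pictures are saved under pics/ and viewed, at most 10 in all, crops included, and the job is handed in when it is done.

Besides the shell and the picture viewer there is one more tool, called after "Request:" in YAML: its name, and indented under it one key for each argument. play_rows: Moves the arm, as the interface text tells. Its arguments: {"type":"object","properties":{"linear":{"type":"array"},"twist":{"type":"array"},"hand":{"type":"array"},"squeeze":{"type":"number"}},"required":["linear","twist","hand"]}

```bash
mkdir -p pics; cat > h.py <<'E'
import numpy as np, cv2
from rig import readout, imaging, robot
from scipy.spatial.transform import Rotation as R
def grab(n):
    st=readout.get_state(); im=imaging.get_image(n)
    np.savez(f'{n}.npz',**im,ee=st['ee_pos'],q=st['orientation']); return im
def save(im,fn,crop=None,s=1):
    c=im['color'][:,:,::-1]
    if crop: c=c[crop[1]:crop[3],crop[0]:crop[2]]
    cv2.imwrite('pics/'+fn,cv2.resize(c,None,fx=s,fy=s,interpolation=cv2.INTER_CUBIC))
def ray(im,u,v):
    f=210/np.tan(np.radians(float(im['fovy']))/2)
    x,y=(u-im['cx'])/f,(v-im['cy'])/f
    return np.array([x,-y,-1.])
def P(im,u,v,z=None):
    d=im['T'][:3,:3]@ray(im,u,v); o=im['T'][:3,3]
    t=im['z_map'][int(round(v)),int(round(u))] if z is None else (z-o[2])/d[2]
    return o+t*d
E
python3 - <<'E'
from h import *
for n in('scene','side'):
    im=grab(n); save(im,n+'0.png',s=1.42); print({k:im[k] for k in im if k not in('color','z_map')})
s=readout.get_state();print(s['ee_pos'],s['orientation'],s['width'],robot.tip_extent)
E
```

```text
{'fovy': 50.44326245058206, 'cx': 273.20708330740905, 'cy': 211.12458696405426, 'T': array([[ 0.8483227 , -0.37552696,  0.37326679,  1.00385399],
       [ 0.52946653,  0.59670431, -0.60300013, -0.7110482 ],
       [ 0.0037129 ,  0.70917097,  0.70502678,  0.91619759],
       [ 0.        ,  0.        ,  0.        ,  1.        ]])}
{'fovy': 49.23375182538354, 'cx': 275.06022977027243, 'cy': 218.78637463624443, 'T': array([[-0.94201262,  0.18713336, -0.27855578,  0.2125408 ],
       [-0.33483677, -0.5792702 ,  0.74318932,  0.90021507],
       [-0.02228355,  0.79336444,  0.60833897,  0.84347529],
       [ 0.        ,  0.        ,  0.        ,  1.        ]])}
[ 0.22213437 -0.53013146  0.25587502] [ 9.80386587e-01  1.97083449e-01 -1.19213641e-04 -4.90194280e-04] 0.997066051211906 0.025
```

View pics/scene0.png

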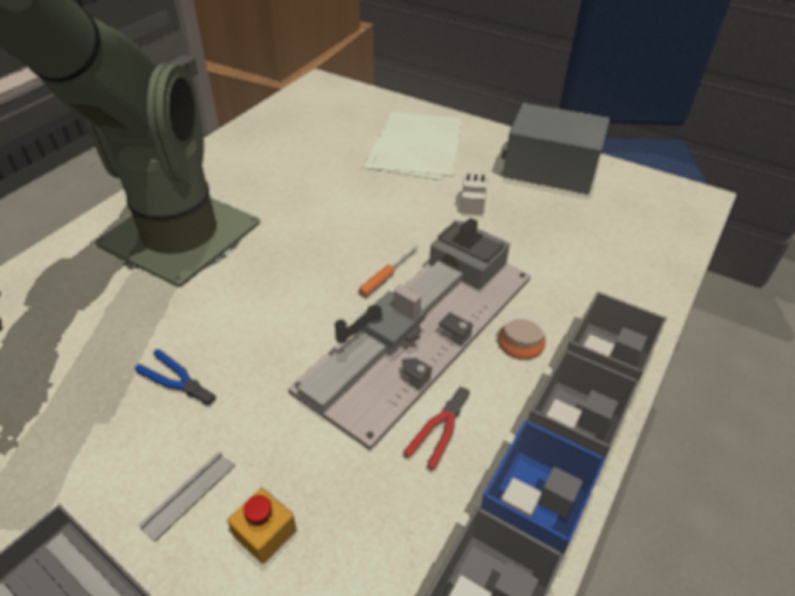

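View pics/side0.png

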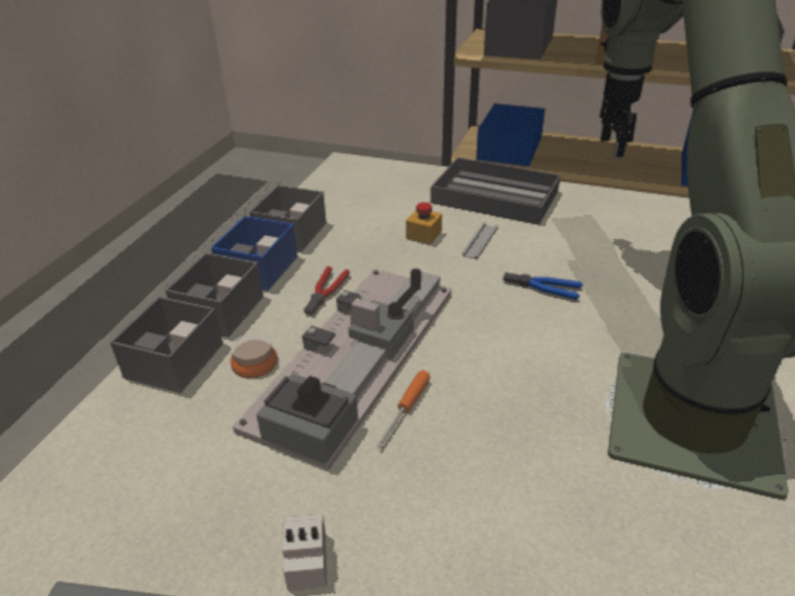

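The scene view (795-px picture) shows the bed from (370,447) to about (470,220). The lever knob is at (340,328), the fin at (408,298), the markers at (415,370) and (457,325), and the selector grip at (468,232). I'll enlarge it next.

```bash
python3 - <<'E'
from h import *
for n,c,f in(('scene',(200,145,390,320),'s1.png'),('side',(160,180,325,330),'d1.png')):
    im=dict(np.load(n+'.npz')); save(im,f,c,4)
E
```

```text
(no output)
```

View pics/s1.png

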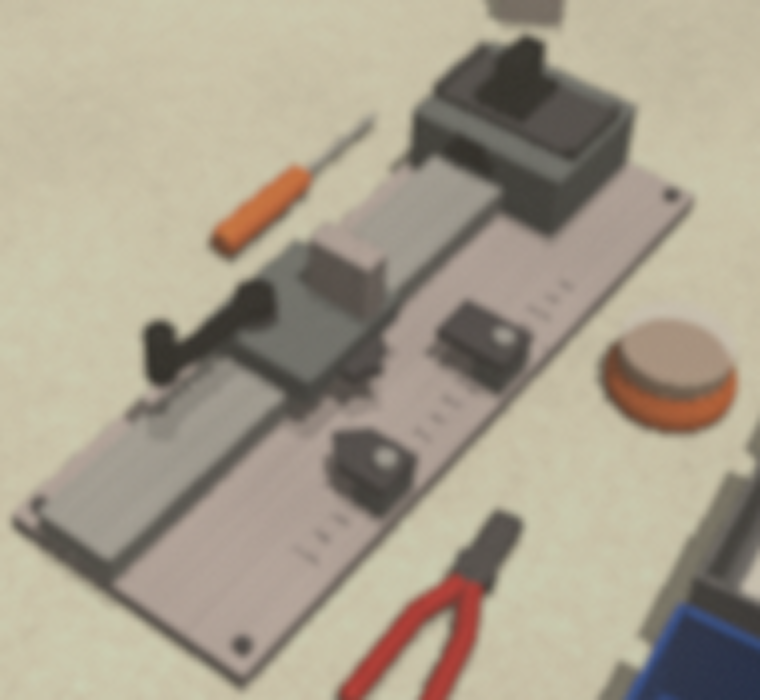

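View pics/d1.png

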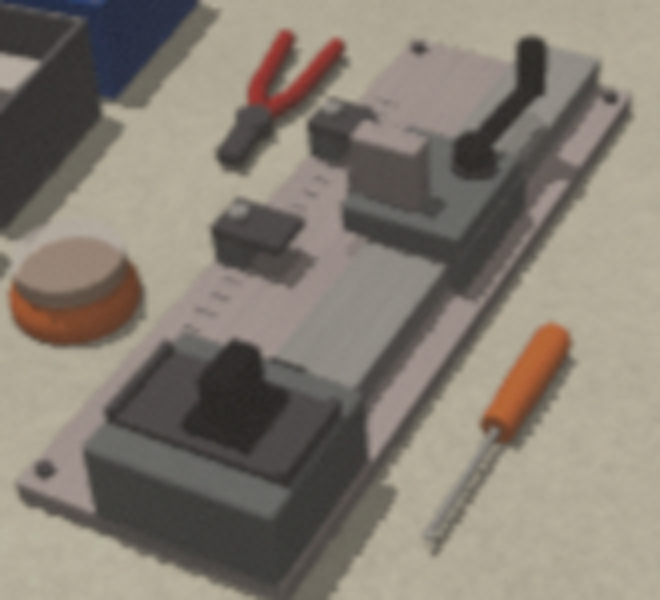

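The enlarged scene crop shows the pointed marker at (372,470), its V tip near (334,437), and the square-fronted one at (485,340). In the same crop the knob top is at (160,330), the fin top at (348,250) and the selector grip top at (525,45).

```bash
cat >> h.py <<'E'
def up(p,o,s=4): return ((p[0]+.5)/s-.5+o[0],(p[1]+.5)/s-.5+o[1])
E
python3 - <<'E'
from h import *
S=dict(np.load('scene.npz'));D=dict(np.load('side.npz'))
s=lambda x,y,z=None:P(S,*up((x,y),(200,145)),z)
d=lambda x,y,z=None:P(D,*up((x,y),(160,180)),z)
pts=[((95,-265),s(243,683,.018)),((-95,-265),s(15,519,.018)),((95,265),s(692,201,.018)),((95,265),d(20,487,.018)),((-95,-265),d(630,97,.018))]
B=np.array([p[0] for p in pts])/1e3;W=np.array([p[1][:2] for p in pts])
print(W.round(4))
b=B-B.mean(0);w=W-W.mean(0)
yaw=np.arctan2((b[:,0]*w[:,1]-b[:,1]*w[:,0]).sum(),(b*w).sum())
Rb=np.array([[np.cos(yaw),-np.sin(yaw)],[np.sin(yaw),np.cos(yaw)]]);o=W.mean(0)-Rb@B.mean(0)
print('yaw',yaw,'o',o,'res',(W-(B@Rb.T+o)).round(4).tolist())
np.savez('bed.npz',yaw=yaw,o=o)
for n,p in dict(knobS=s(160,330,.12),knobD=d(531,45,.12),finS=s(350,251,.117),finD=d(391,141,.117),tip=s(334,437,.05),axS=s(257,298,.09),axD=d(473,148,.09),selS=s(526,45,.123),selD=d(238,357,.123)).items():
    print(n,p[:2].round(4),'bed',(Rb.T@(p[:2]-o)).round(4))
E
```

```text
[[ 0.6843 -0.2488]
 [ 0.4993 -0.226 ]
 [ 0.742   0.2725]
 [ 0.7347  0.2826]
 [ 0.4924 -0.2193]]
yaw -0.10691183072692963 o [0.61729468 0.02693896] res [[0.0008, -0.0021], [0.0048, 0.0005], [0.0019, -0.0078], [-0.0054, 0.0023], [-0.0022, 0.0072]]
knobS [ 0.5422 -0.1208] bed [-0.0589 -0.1549]
knobD [ 0.5407 -0.1203] bed [-0.0605 -0.1545]
finS [0.6037 0.0031] bed [-0.011  -0.0252]
finD [0.5953 0.0111] bed [-0.0202 -0.0181]
tip [ 0.6471 -0.0862] bed [ 0.0417 -0.1093]
axS [ 0.5616 -0.0421] bed [-0.0481 -0.0746]
axD [ 0.5535 -0.0317] bed [-0.0572 -0.0651]
selS [0.6056 0.2482] bed [-0.0352  0.2187]
selD [0.6008 0.2352] bed [-0.0386  0.2053]
```

Request:
play_rows:
  linear:
    - [0.036,0.045,0.004]
    - [0.036,0.045,0.004]
    - [0.036,0.045,0.004]
    - [0.036,0.045,0.004]
    - [0.036,0.045,0.004]
    - [0.036,0.045,0.004]
    - [0.036,0.045,0.004]
    - [0.036,0.045,0.004]
    - [0.036,0.045,0.004]
    - [0,0,0]
  twist:
    - [0,0,0.118]
    - [0,0,0.118]
    - [0,0,0.118]
    - [0,0,0.118]
    - [0,0,0.118]
    - [0,0,0.118]
    - [0,0,0.118]
    - [0,0,0.118]
    - [0,0,0.118]
    - [0,0,0]
  hand: [-1,-1,-1,-1,-1,-1,-1,-1,-1,-1]

```text
time_s: 1.35
ee_pos: [0.5479, -0.1214, 0.2919]
orientation: [0.743, 0.669, 0.001, -0.001]
wrist_force: [-2.0, -1.3, -0.4]
width: 1.0
gripper_force: 0.0
```

```bash
python3 - <<'E'
from h import *
im=grab('wrist'); save(im,'w1.png',s=1.42); print(im['mount'],im['fovy'],im['cx'],im['cy'])
s=readout.get_state();print(s['ee_pos'],s['orientation'],s['joints'],s['time_s'])
E
```

```text
[[-2.06278853e-04  9.65448455e-01  2.60594011e-01  6.59636078e-02]
 [ 9.99999977e-01  1.83526927e-04  1.11641325e-04  7.14720568e-04]
 [ 5.99579265e-05  2.60594028e-01 -9.65448470e-01 -1.16895808e-01]
 [ 0.00000000e+00  0.00000000e+00  0.00000000e+00  1.00000000e+00]] 65.70646984690485 285.9034264851209 215.9498924098087
[ 0.54664264 -0.12392108  0.29180428] [ 7.44740774e-01  6.67353721e-01 -9.52953283e-05 -4.27413540e-04] [ 0.31301998  0.65430432 -0.28589163  1.4758124   0.1997238   1.04093675
 -0.12769939] 1.4
```

View pics/w1.png

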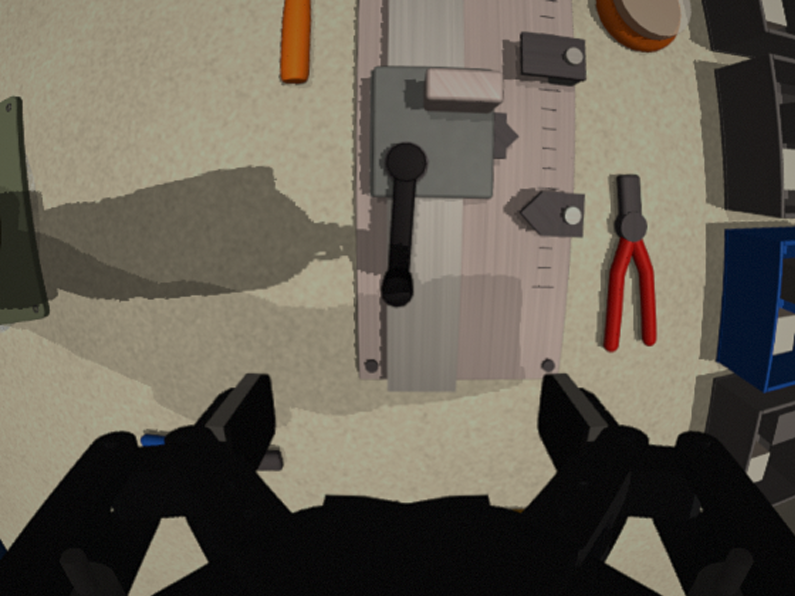

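The wrist view clearly shows the pointed marker's tip at (520,213), the carriage tip at (518,136), the knob top at about (397,290), the pivot at (406,162), and the bed's end screws at (371,366) and (548,366).

```bash
cat >> h.py <<'E'
def WP(im,x,y,z,s=1.42):
    u,v=(x+.5)/s-.5,(y+.5)/s-.5
    f=210/np.tan(np.radians(float(im['fovy']))/2)
    a,b=u-im['cx'],v-im['cy'];r=np.hypot(a,b);t=r/f
    dc=np.array([np.sin(t)*a/r,-np.sin(t)*b/r,-np.cos(t)])
    Rw=R.from_quat(im['q']).as_matrix();M=im['mount']
    d=Rw@M[:3,:3]@dc;o=Rw@M[:3,3]+im['ee']
    return (o+(z-o[2])/d[2]*d)[:2]
def bed():
    b=np.load('bed.npz');y=float(b['yaw']);return y,np.array([[np.cos(y),-np.sin(y)],[np.sin(y),np.cos(y)]]),b['o']
E
python3 - <<'E'
from h import *
im=dict(np.load('wrist.npz'))
w=lambda x,y,z:WP(im,x,y,z)
e=[w(357,379,.018),w(562,379,.018),w(357,20,.018)]
ea=w(388,20,.042);eb=w(388,388,.042);ec=w(456,388,.042); ed=w(464,20,.042)
for a,b in((eb,ea),(ec,ed),(e[0],e[2])):
    t=a-b; print('yaw',np.arctan2(t[0],-t[1]) if 0 else np.arctan2(-(b-a)[0],(b-a)[1]))
y,Rb,o=bed()
pts=dict(knob=(397,285,.12),axis=(406,162,.09),finc=(465,86,.117),finL=(428,86,.117),finR=(503,86,.117),ctip=(518,136,.054),mtip=(520,213,.05),scrL=(371,366,.018),scrR=(548,366,.018),corner=(357,379,.018),cornR=(562,379,.018),carL=(374,196,.068),carR=(492,197,.068))
for n,p in pts.items():
    q=w(*p);print(n,q.round(4),'bed',(Rb.T@(q-o)).round(4))
E
```

```text
yaw -0.1096440176162305
yaw -0.11340181278495917
yaw -0.11664266891638644
knob [ 0.543 -0.118] bed [-0.0584 -0.152 ]
axis [ 0.557  -0.0395] bed [-0.0528 -0.0725]
finc [0.5989 0.0047] bed [-0.0159 -0.0241]
finL [0.5757 0.0065] bed [-0.0392 -0.0248]
finR [0.6232 0.0035] bed [ 0.0084 -0.0227]
ctip [ 0.6454 -0.0241] bed [ 0.0334 -0.0478]
mtip [ 0.6427 -0.0848] bed [ 0.0371 -0.1084]
scrL [ 0.5066 -0.2125] bed [-0.0845 -0.2498]
scrR [ 0.6715 -0.2317] bed [ 0.0815 -0.2513]
corner [ 0.4919 -0.2242] bed [-0.0979 -0.263 ]
cornR [ 0.6859 -0.2473] bed [ 0.0974 -0.2653]
carL [ 0.5312 -0.0608] bed [-0.0762 -0.0964]
carR [ 0.6178 -0.0698] bed [ 0.0108 -0.0962]
```

Request:
play_rows:
  linear:
    - [-0.002,0.001,-0.03]
    - [-0.002,0.001,-0.03]
    - [0,0,-0.03]
    - [0,0,-0.03]
    - [0,0,-0.03]
    - [0,0,-0.022]
    - [0,0,0]
    - [0,0,0]
    - [0,0,0]
    - [0,0,0]
  twist:
    - [0,0,0]
    - [0,0,0]
    - [0,0,0]
    - [0,0,0]
    - [0,0,0]
    - [0,0,0]
    - [0,0,0]
    - [0,0,0]
    - [0,0,0]
    - [0,0,0]
  hand: [-1,-1,-1,-1,-1,-1,-1,0.5,1,1]
  squeeze: 30

```text
time_s: 2.65
ee_pos: [0.5424, -0.1234, 0.1209]
orientation: [0.746, 0.666, 0.0, 0.0]
wrist_force: [-0.7, -0.0, 0.1]
width: 0.377
gripper_force: 0.0
```

Request:
play_rows:
  linear:
    - [0,0,0]
    - [0,0,0]
    - [0,0,0]
    - [0,0,0]
    - [0,0,0]
    - [0,0,0]
    - [0,0,0]
    - [0,0,0]
    - [0,0,0]
    - [0,0,0]
  twist:
    - [0,0,0]
    - [0,0,0]
    - [0,0,0]
    - [0,0,0]
    - [0,0,0]
    - [0,0,0]
    - [0,0,0]
    - [0,0,0]
    - [0,0,0]
    - [0,0,0]
  hand: [1,1,1,1,1,1,1,1,1,1]

```text
time_s: 3.9
ee_pos: [0.5423, -0.1234, 0.1207]
orientation: [0.746, 0.666, 0.0, 0.0]
wrist_force: [-1.4, 0.0, 6.6]
width: 0.243
gripper_force: 30.4
```

```bash
python3 - <<'E'
from h import *
im=grab('wrist'); save(im,'w2.png')
s=readout.get_state();print(s)
E
```

```text
{'time_s': 3.95, 'joints': array([ 0.27753311,  0.87435082, -0.21492501,  1.69597503,  0.29327958,
        0.60266153, -0.2174407 ]), 'dq': array([ 0.00012625,  0.00040682, -0.00119158,  0.00186776,  0.00152083,
        0.00048752, -0.00063585]), 'joint_efforts': array([-4.48480239e-01, -8.87013030e+01, -2.90406637e+00, -1.56133300e+01,
       -4.13249445e-02, -5.25407642e-01, -1.76376040e-02]), 'ee_pos': array([ 0.5422695 , -0.12342578,  0.120688  ]), 'orientation': array([ 7.45593768e-01,  6.66400701e-01, -6.13620856e-06,  1.96911584e-04]), 'wrist_force': array([-1.84918862, -0.46315497,  6.39469757]), 'wrist_torque': array([-0.06122055,  0.37652345,  0.02504421]), 'gripper_force': 30.397354066371918, 'width': 0.24724693521656124}
```

View pics/w2.png

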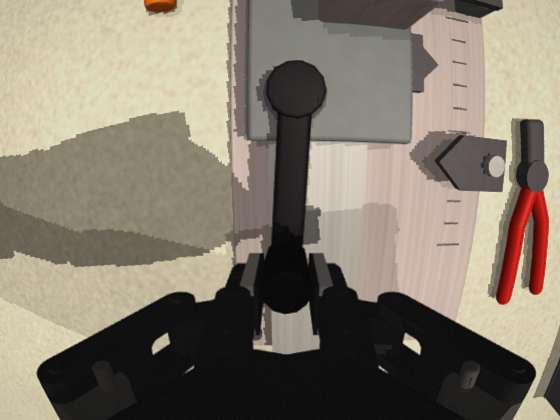

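```bash
python3 - <<'E'
from h import *
im=dict(np.load('wrist.npz')); 
ax=WP(im,296,88.5,.09,1);ee=im['ee'][:2]
print('axis',ax,'r',np.linalg.norm(ee-ax), 'tips',WP(im,436,63,.054,1),WP(im,437,160,.05,1),'knob',WP(im,288,293,.12,1))
yaw=-.115;by=np.array([-np.sin(yaw),np.cos(yaw)])
v=ee-ax;print('lever ang',-(np.arctan2(v[1],v[0])-np.arctan2(-by[1],-by[0])))
t0=np.arctan2(v[1],v[0]);k=np.arange(11)*-.13
p=np.linalg.norm(v)*np.c_[np.cos(t0+k),np.sin(t0+k)]
print(np.diff(p,axis=0).round(4).tolist())
E
```

```text
axis [ 0.55697267 -0.03951966] r 0.08517327620357767 tips [ 0.64461655 -0.02311454] [ 0.64185926 -0.08304959] knob [ 0.5440031  -0.12194765]
lever ang 0.058381005737185854
[[-0.0108, 0.0026], [-0.0103, 0.004], [-0.0097, 0.0053], [-0.009, 0.0065], [-0.008, 0.0076], [-0.007, 0.0086], [-0.0058, 0.0094], [-0.0045, 0.0101], [-0.0032, 0.0106], [-0.0018, 0.0109]]
```

The knob is gripped, with the pivot at (296,89) in this picture and the tips at (436,63) and (437,160). Now I'll swing the lever open.

Request:
play_rows:
  linear:
    - [-0.0108,0.0026,0]
    - [-0.0103,0.004,0]
    - [-0.0097,0.0053,0]
    - [-0.009,0.0065,0]
    - [-0.008,0.0076,0]
    - [-0.007,0.0086,0]
    - [-0.0058,0.0094,0]
    - [-0.0045,0.0101,0]
    - [-0.0032,0.0106,0]
    - [0,0,0]
  twist:
    - [0,0,-0.13]
    - [0,0,-0.13]
    - [0,0,-0.13]
    - [0,0,-0.13]
    - [0,0,-0.13]
    - [0,0,-0.13]
    - [0,0,-0.13]
    - [0,0,-0.13]
    - [0,0,-0.13]
    - [0,0,0]
  hand: [1,1,1,1,1,1,1,1,1,1]

```text
time_s: 5.2
ee_pos: [0.4734, -0.0577, 0.1206]
orientation: [0.99, 0.143, -0.0, -0.0]
wrist_force: [-5.3, 1.3, 10.2]
width: 0.245
gripper_force: 30.8
```

```bash
python3 - <<'E'
from h import *
im=grab('wrist')
s=readout.get_state();print(s['ee_pos'],s['wrist_force'],s['wrist_torque'],s['joints'],s['width'])
v=s['ee_pos'][:2]-np.array([.55697,-.03952]);print(np.linalg.norm(v), np.degrees(R.from_quat(s['orientation']).as_euler('zyx')))
a=-(np.arctan2(v[1],v[0])-np.arctan2(-np.cos(.115),-np.sin(.115)));print('lever',(a+np.pi)%(2*np.pi)-np.pi)
E
```

```text
[ 0.47340126 -0.05795327  0.1206033 ] [-4.94800462  1.04189565 10.26256193] [0.46914278 1.08437487 0.09902132] [ 0.00395876  0.80430169  0.09186473  1.98192349 -0.1878947   0.3643566
 -1.03797665] 0.2407203286663525
0.08557756207394279 [-1.65677050e+01 -5.54243997e-02 -1.79968538e+02]
lever 1.2386965790842845
```

Request:
play_rows:
  linear:
    - [-0.0018,0.0109,0]
    - [0,0,0]
    - [0,0,0]
    - [0,0,0]
    - [0,0,0]
    - [0,0,0]
    - [0,0,0.03]
    - [0,0,0.04]
    - [0,0,0.03]
    - [0,0,0]
  twist:
    - [0,0,-0.13]
    - [0,0,0]
    - [0,0,0]
    - [0,0,0]
    - [0,0,0]
    - [0,0,0]
    - [0,0,0]
    - [0,0,0]
    - [0,0,0]
    - [0,0,0]
  hand: [1,1,-1,-1,-1,-1,-1,-1,-1,-1]

```text
time_s: 6.5
ee_pos: [0.4727, -0.0477, 0.2218]
orientation: [0.997, 0.079, 0.002, 0.0]
wrist_force: [1.0, 0.1, -0.3]
width: 1.0
gripper_force: 0.0
```

Request:
play_rows:
  linear:
    - [0.025,0.0105,0]
    - [0.025,0.0105,0]
    - [0.025,0.0105,0]
    - [0.025,0.0105,0]
    - [0.025,0.0105,0]
    - [0,0,0]
    - [0,0,0]
    - [0,0,0]
    - [0,0,0]
    - [0,0,0]
  twist:
    - [0,0,-0.055]
    - [0,0,-0.055]
    - [0,0,-0.055]
    - [0,0,-0.055]
    - [0,0,-0.055]
    - [0,0,0]
    - [0,0,0]
    - [0,0,0]
    - [0,0,0]
    - [0,0,0]
  hand: [-1,-1,-1,-1,-1,-1,-1,-1,-1,-1]

```text
time_s: 7.75
ee_pos: [0.597, 0.0047, 0.2204]
orientation: [0.998, -0.058, 0.0, -0.0]
wrist_force: [-0.5, 0.1, 0.2]
width: 1.002
gripper_force: 0.0
```

```bash
python3 - <<'E'
from h import *
im=grab('wrist'); save(im,'w3.png')
s=readout.get_state();print(s['ee_pos'],s['wrist_force'],s['joints'],R.from_quat(s['orientation']).as_euler('zyx'),s['width'])
E
```

```text
[0.597061   0.00472277 0.22033293] [-0.71238701  0.39396658  0.42751246] [-0.21371673  0.80650472  0.32229505  1.45487523 -0.29003943  0.9271179
 -1.49642247] [ 1.16226065e-01  1.15860354e-04 -3.14147862e+00] 0.9988019908261763
```

View pics/w3.png

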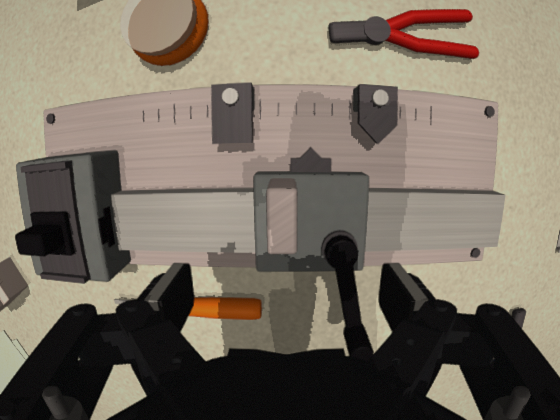

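The lever is now open, pointing at the robot. In this wrist view the fin top is centred at (283,217), the carriage tip is at (311,149), the marker tip at (378,144), and the selector grip top at about (30,241).

```bash
python3 - <<'E'
from h import *
im=dict(np.load('wrist.npz'))
for n,p in dict(fin=(282.5,218,.117),ct=(311,148.5,.054),mt=(378,144,.05),sel=(30,241,.123),ax=(341,247,.09),s1=(51,118,.018),s2=(489,111,.018),s3=(475,253,.018)).items(): print(n,WP(im,*p,1).round(4))
a=WP(im,51,118,.018,1)-WP(im,489,111,.018,1);print('yaw',-np.arctan2(a[0],a[1]))
d=WP(im,378,144,.05,1)-WP(im,311,148.5,.054,1)
for y in(-.11,-.116):print(d@[np.cos(y),np.sin(y)],d@[-np.sin(y),np.cos(y)])
E
```

```text
fin [0.6029 0.0066]
ct [ 0.6449 -0.0227]
mt [ 0.6431 -0.084 ]
sel [0.6093 0.2342]
ax [ 0.5654 -0.0369]
s1 [0.7276 0.2665]
s2 [ 0.6711 -0.2307]
s3 [ 0.5056 -0.2124]
yaw -0.11295699226385084
0.004986105254306559 -0.06117701296040821
0.005353075380075178 -0.061145995325452104
```

Request:
play_rows:
  linear:
    - [0.002,0.002,-0.03]
    - [0,0,-0.03]
    - [0,0,-0.03]
    - [0,0,-0.018]
    - [0,0,0]
    - [0,0,0]
    - [0,0,0]
    - [0,0,0]
    - [0,0,0]
    - [0,0,0]
  twist:
    - [0,0,0]
    - [0,0,0]
    - [0,0,0]
    - [0,0,0]
    - [0,0,0]
    - [0,0,0]
    - [0,0,0]
    - [0,0,0]
    - [0,0,0]
    - [0,0,0]
  hand: [-1,-1,-1,-1,-1,0.3,1,1,1,1]

```text
time_s: 9.05
ee_pos: [0.5993, 0.0069, 0.1128]
orientation: [0.998, -0.058, 0.0, -0.0]
wrist_force: [-1.9, 0.0, 5.9]
width: 0.256
gripper_force: 30.8
```

Request:
play_rows:
  linear:
    - [0,0,0]
    - [0,0,0]
    - [0,0,0]
    - [0,0,0]
    - [0,0,0]
    - [0,0,0]
    - [0,0,0]
    - [0,0,0]
    - [0,0,0]
    - [0,0,0]
  twist:
    - [0,0,0]
    - [0,0,0]
    - [0,0,0]
    - [0,0,0]
    - [0,0,0]
    - [0,0,0]
    - [0,0,0]
    - [0,0,0]
    - [0,0,0]
    - [0,0,0]
  hand: [1,1,1,1,1,1,1,1,1,1]

```text
time_s: 10.3
ee_pos: [0.5993, 0.0069, 0.1127]
orientation: [0.998, -0.058, 0.0, -0.0]
wrist_force: [-1.2, 1.0, 5.5]
width: 0.252
gripper_force: 30.8
```

```bash
cat > c.py <<'E'
from h import *
import sys
im=grab('wrist'); save(im,sys.argv[1],tuple(map(int,sys.argv[3].split(','))) if len(sys.argv)>3 else None,float(sys.argv[2]) if len(sys.argv)>2 else 1)
s=readout.get_state();print(s['time_s'],s['ee_pos'],s['wrist_force'],s['width'],R.from_quat(s['orientation']).as_euler('zyx')[0],s['gripper_force'])
E
python3 c.py w4.png 2 200,60,500,260
```

```text
10.35 [0.59926438 0.00686956 0.11273378] [-1.77329212  0.49918844  5.24228935] 0.2497708162299699 0.11599586591081446 30.779877305030823
```

View pics/w4.png

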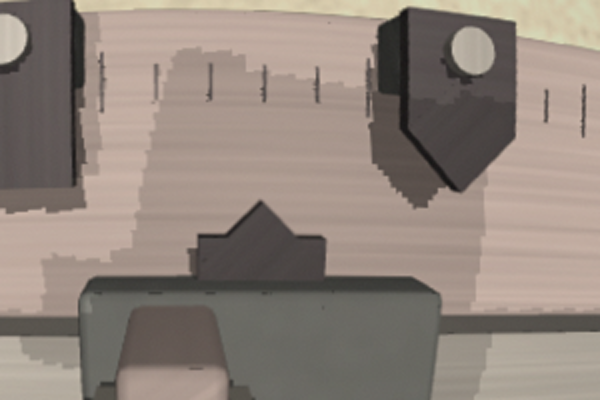

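In the crop the carriage tip is at (261,201) and the marker tip at (459,192), and the fin is gripped.

```bash
python3 - <<'E'
from h import *
im=dict(np.load('wrist.npz'))
c=WP(im,(261+.5)/2-.5+200,(201+.5)/2-.5+60,.054,1);m=WP(im,(459+.5)/2-.5+200,(192+.5)/2-.5+60,.05,1);d=m-c
print(c,m)
for y in(-.11,-.116):print(d@[np.cos(y),np.sin(y)],d@[-np.sin(y),np.cos(y)])
E
```

```text
[ 0.64661877 -0.02270418] [ 0.64387998 -0.08305964]
0.0039034834016905295 -0.060291338583438034
0.004265159000216434 -0.060266832582714265
```

Request:
play_rows:
  linear:
    - [-0.0009,-0.0075,0]
    - [-0.0009,-0.0075,0]
    - [-0.0009,-0.0075,0]
    - [-0.0009,-0.0075,0]
    - [-0.0009,-0.0075,0]
    - [-0.0009,-0.0075,0]
    - [-0.0009,-0.0075,0]
    - [-0.0007,-0.0065,0]
    - [0,0,0]
    - [0,0,0]
  twist:
    - [0,0,0]
    - [0,0,0]
    - [0,0,0]
    - [0,0,0]
    - [0,0,0]
    - [0,0,0]
    - [0,0,0]
    - [0,0,0]
    - [0,0,0]
    - [0,0,0]
  hand: [1,1,1,1,1,1,1,1,1,1]

```text
time_s: 11.6
ee_pos: [0.5925, -0.0529, 0.1128]
orientation: [0.998, -0.058, 0.001, 0.0]
wrist_force: [1.6, -4.3, 6.1]
width: 0.253
gripper_force: 31.0
```

```bash
python3 c.py w5.png 4 230,90,400,230
```

```text
11.65 [ 0.59251693 -0.0528675   0.11276729] [ 1.02682863 -2.52020496  6.91526581] 0.25335126863029356 0.1164975159448225 30.97110539674759
```

View pics/w5.png

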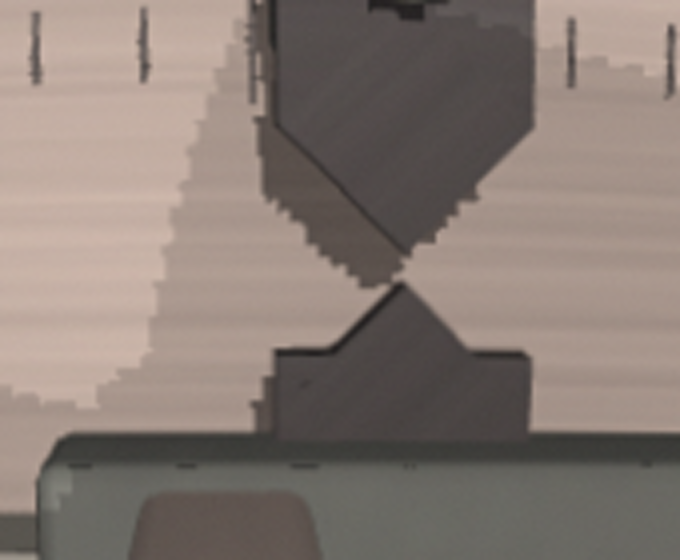

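The tips now face each other: the carriage tip is at (402,284) and the marker tip at (407,253).

```bash
python3 - <<'E'
from h import *
im=dict(np.load('wrist.npz'))
g=lambda x,y,z:WP(im,*up((x,y),(230,90)),z,1)
yv=np.array([np.sin(.114),np.cos(.114)])
f=lambda *a:g(*a)@yv
print('tips',f(407,253,.05)-f(402,284,.054)); 
print('shoulder mids',(f(277,127,.05)+f(534,127,.05))/2-(f(276,352,.054)+f(528,354,.054))/2, f(277,127,.05)-f(534,127,.05))
E
```

```text
tips -0.0011812263459799414
shoulder mids -0.0005975711442531319 0.035819035347950265
```

Request:
play_rows:
  linear:
    - [-0.0001,-0.0009,0]
    - [0,0,0]
    - [0,0,0]
    - [0,0,0]
    - [0,0,0]
    - [0,0,0]
    - [0,0,0]
    - [0,0,0]
    - [0,0,0]
    - [0,0,0]
  twist:
    - [0,0,0]
    - [0,0,0]
    - [0,0,0]
    - [0,0,0]
    - [0,0,0]
    - [0,0,0]
    - [0,0,0]
    - [0,0,0]
    - [0,0,0]
    - [0,0,0]
  hand: [1,1,1,1,-1,-1,-1,-1,-1,-1]

```text
time_s: 12.9
ee_pos: [0.592, -0.0531, 0.1123]
orientation: [0.998, -0.058, -0.0, -0.0]
wrist_force: [0.6, -0.5, 0.4]
width: 1.001
gripper_force: 0.0
```

```bash
python3 c.py w6.png 4 230,90,400,230; python3 - <<'E'
from h import *
im=dict(np.load('wrist.npz'));g=im['color'][90:230,230:400].mean(2)
# dark edges at scaled rows 127 (marker shoulder), 400 (pointer base); find tip columns via dark spans
for r in (112,116,120,124,128,132,136,140,144,148,152,156,160,164,168,172,176,178,182,186,190,194): 
    row=im['color'][r,270:380].mean(1); k=np.where(row<105)[0]+270; print(r,k.min() if len(k) else None,k.max() if len(k) else None,len(k))
E
```

```text
12.95 [ 0.59199484 -0.05312028  0.11223932] [ 0.28661803 -0.23012879 -0.48211566] 0.999960508775069 0.11628177632590342 0.0
112 296 362 67
116 297 362 66
120 294 362 69
124 295 359 65
128 295 355 61
132 296 350 55
136 296 348 53
140 300 343 44
144 305 341 37
148 307 338 32
152 310 332 23
156 316 330 15
160 320 331 10
164 324 335 12
168 320 338 19
172 316 342 27
176 298 354 57
178 298 362 65
182 298 362 65
186 296 362 67
190 293 362 70
194 294 361 68
```

View pics/w6.png

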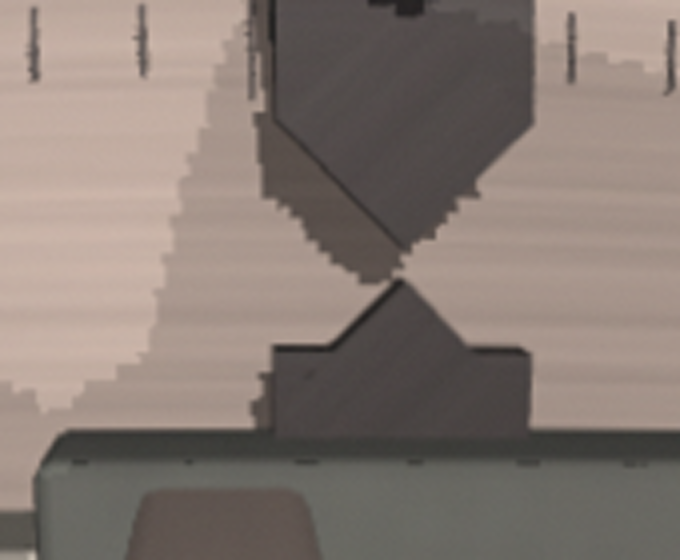

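The carriage tip is at about (402.5,282) and the marker tip at about (406.5,247). I'll work out what offset remains.

```bash
python3 - <<'E'
from h import *
im=dict(np.load('wrist.npz'))
yv=np.array([np.sin(.114),np.cos(.114)])
f=lambda x,y,z:WP(im,*up((x,y),(230,90)),z,1)@yv
print('tips',f(406.5,247,.05)-f(402.5,282,.054),f(405,248,.05)-f(402,280,.054)); 
print('sh',(f(277,121,.05)+f(534,124,.05))/2,(f(275,347,.054)+f(530,350,.054))/2,(f(333,346,.054)+f(467,347,.054))/2)
print('mm/px',f(402,282,.054)-f(403,282,.054), 'ref rows',f(402,282,.054)-f(402,282,.05))
print(WP(im,*up((402.5,282),(230,90)),.054,1))
E
```

```text
tips -0.0010263305771244808 -0.0008922876720655493
sh -0.010251676106443083 -0.009741236548200976 -0.009216365750466164
mm/px 0.000137030881325639 ref rows 0.0005471761719831915
[ 0.6394237  -0.08259234]
```

Request:
play_rows:
  linear:
    - [0,0,0]
    - [0,0,0]
    - [0,0,0]
    - [0,0,0]
    - [0,0,0]
    - [-0.0001,-0.0008,0]
    - [0,0,0]
    - [0,0,0]
    - [0,0,0]
    - [0,0,0]
  twist:
    - [0,0,0]
    - [0,0,0]
    - [0,0,0]
    - [0,0,0]
    - [0,0,0]
    - [0,0,0]
    - [0,0,0]
    - [0,0,0]
    - [0,0,0]
    - [0,0,0]
  hand: [1,1,1,1,1,1,1,1,1,1]

```text
time_s: 14.2
ee_pos: [0.592, -0.0537, 0.1124]
orientation: [0.998, -0.058, 0.0, -0.0]
wrist_force: [-0.8, 3.1, 4.7]
width: 0.251
gripper_force: 30.5
```

```bash
cat > t.py <<'E'
from h import *
old=cv2.cvtColor(cv2.imread('pics/w6.png'),cv2.COLOR_BGR2GRAY)
im=grab('wrist');save(im,'cur.png',(230,90,400,230),4);new=cv2.cvtColor(cv2.imread('pics/cur.png'),cv2.COLOR_BGR2GRAY)
def sh(x0,y0,x1,y1):
    r=cv2.matchTemplate(new,old[y0:y1,x0:x1],cv2.TM_CCOEFF_NORMED);_,v,_,l=cv2.minMaxLoc(r);return l[0]-x0,l[1]-y0,round(v,3)
print('marker',sh(262,60,560,262),'pointer',sh(262,276,540,425))
s=readout.get_state();print(s['time_s'],s['ee_pos'],s['wrist_force'],s['width'],s['gripper_force'])
E
python3 t.py
```

```text
marker (-4, 0, 0.998) pointer (1, 0, 0.996)
14.25 [ 0.59193268 -0.05373066  0.11236238] [-1.68067229  2.94343369  5.45441013] 0.25001511165601353 30.474945902824402
```

Request:
play_rows:
  linear:
    - [0,0,0]
    - [0,0,0]
    - [0,0,0]
    - [0,0,0]
    - [0,0,0]
    - [0,0,0]
    - [0,0,0]
    - [0,0,0]
    - [0,0,0]
    - [0,0,0]
  twist:
    - [0,0,0]
    - [0,0,0]
    - [0,0,0]
    - [0,0,0]
    - [0,0,0]
    - [0,0,0]
    - [0,0,0]
    - [0,0,0]
    - [0,0,0]
    - [0,0,0]
  hand: [-1,-1,-1,-1,-1,-1,-1,-1,-1,-1]

```text
time_s: 15.5
ee_pos: [0.5919, -0.0539, 0.1123]
orientation: [0.998, -0.058, 0.0, -0.0]
wrist_force: [0.8, 0.7, 0.2]
width: 0.999
gripper_force: 0.0
```

```bash
python3 t.py
```

```text
marker (-5, 0, 0.997) pointer (0, 0, 0.997)
15.55 [ 0.59191328 -0.05393132  0.11227045] [-0.70738299  0.25193818  0.51502485] 1.0028089641871871 0.0
```

Request:
play_rows:
  linear:
    - [0,0,0.05]
    - [0,0,0.05]
    - [-0.025,-0.0106,0]
    - [-0.025,-0.0106,0]
    - [-0.025,-0.0106,0]
    - [-0.026,-0.0106,0]
    - [-0.026,-0.0106,0]
    - [0,0,0]
    - [0,0,-0.03]
    - [0,0,-0.03]
  twist:
    - [0,0,0]
    - [0,0,0]
    - [0,0,0.054]
    - [0,0,0.054]
    - [0,0,0.054]
    - [0,0,0.054]
    - [0,0,0.054]
    - [0,0,0]
    - [0,0,0]
    - [0,0,0]
  hand: [-1,-1,-1,-1,-1,-1,-1,-1,-1,-1]

```text
time_s: 16.8
ee_pos: [0.4657, -0.1066, 0.1516]
orientation: [0.997, 0.077, 0.001, 0.0]
wrist_force: [0.9, -1.3, 0.1]
width: 0.996
gripper_force: 0.0
```

```bash
python3 - <<'E'
from h import *
im=grab('wrist');s=readout.get_state();print(s['ee_pos'],R.from_quat(s['orientation']).as_euler('zyx')[0],s['wrist_force'])
z=im['z_map']; f=210/np.tan(np.radians(float(im['fovy']))/2)
u,v=np.meshgrid(np.arange(560),np.arange(420));a=u-im['cx'];b=v-im['cy'];r=np.hypot(a,b)+1e-9;t=r/f
# z along optical axis
p=np.stack([np.tan(t)*a/r*z,-np.tan(t)*b/r*z,-z],-1)
Rw=R.from_quat(s['orientation']).as_matrix();M=im['mount']
w=p@(Rw@M[:3,:3]).T+Rw@M[:3,3]+s['ee_pos']
m=(abs(w[...,2]-.12)<.004)&(z>0)&(abs(w[...,0]-.465)<.03)&(abs(w[...,1]+.107)<.03)
print(m.sum(),w[m].mean(0) if m.any() else 0, w[m].min(0),w[m].max(0), u[m].mean(),v[m].mean())
E
```

```text
[ 0.46456287 -0.10634551  0.14851813] -0.1536207797275957 [-0.80056758  0.216207   -4.56031591]
665 [ 0.46482322 -0.10743103  0.11654201] [ 0.45492295 -0.11731524  0.11600076] [ 0.47478582 -0.09818068  0.11812066] 288.22105263157897 266.43609022556393
```

Request:
play_rows:
  linear:
    - [0,-0.001,-0.014]
    - [0,0,-0.013]
    - [0,0,0]
    - [0,0,0]
    - [0,0,0]
    - [0,0,0]
    - [0,0,0]
    - [0,0,0]
    - [0,0,0]
    - [0,0,0]
  twist:
    - [0,0,0]
    - [0,0,0]
    - [0,0,0]
    - [0,0,0]
    - [0,0,0]
    - [0,0,0]
    - [0,0,0]
    - [0,0,0]
    - [0,0,0]
    - [0,0,0]
  hand: [-1,-1,-1,0.3,1,1,1,1,1,1]

```text
time_s: 18.1
ee_pos: [0.465, -0.1079, 0.1255]
orientation: [0.997, 0.077, 0.0, -0.0]
wrist_force: [-0.5, 0.5, 5.8]
width: 0.243
gripper_force: 30.1
```

```bash
python3 - <<'E'
from h import *
s=readout.get_state();print(s['ee_pos'],s['wrist_force'],s['width'],s['gripper_force'])
ax=np.array([.5501,-.0996]);v=s['ee_pos'][:2]-ax;t0=np.arctan2(v[1],v[0]);print(np.linalg.norm(v),t0)
k=np.arange(13)*.12;p=.0855*np.c_[np.cos(t0+k),np.sin(t0+k)]
print(np.diff(p,axis=0).round(4).tolist(), np.arctan2(-np.cos(.114),-np.sin(.114))-t0)
E
```

```text
[ 0.464995   -0.10793314  0.12553771] [-0.54137623  0.52679246  5.8210893 ] 0.24262536990867006 30.135502517223358
0.0855119973819028 -3.04398781953407
[[0.0016, -0.0101], [0.0028, -0.0099], [0.004, -0.0095], [0.0051, -0.0089], [0.0061, -0.0082], [0.007, -0.0074], [0.0079, -0.0066], [0.0086, -0.0056], [0.0092, -0.0045], [0.0097, -0.0034], [0.01, -0.0022], [0.0102, -0.001]] 1.3591914927391733
```

Request:
play_rows:
  linear:
    - [0.0016,-0.0101,0]
    - [0.0028,-0.0099,0]
    - [0.004,-0.0095,0]
    - [0.0051,-0.0089,0]
    - [0.0061,-0.0082,0]
    - [0.007,-0.0074,0]
    - [0,0,0]
    - [0,0,0]
    - [0,0,0]
    - [0,0,0]
  twist:
    - [0,0,0.12]
    - [0,0,0.12]
    - [0,0,0.12]
    - [0,0,0.12]
    - [0,0,0.12]
    - [0,0,0.12]
    - [0,0,0]
    - [0,0,0]
    - [0,0,0]
    - [0,0,0]
  hand: [1,1,1,1,1,1,1,1,1,1]

```text
time_s: 19.35
ee_pos: [0.4916, -0.1622, 0.1255]
orientation: [0.907, 0.422, 0.0, 0.0]
wrist_force: [-0.2, -3.6, 5.6]
width: 0.243
gripper_force: 30.2
```

```bash
cat > tip.py <<'E'
# Rectify the wrist view onto z=0.052, 0.1 mm/px, bed axes, about the marker tip; match rectified pieces of the w6 (reference) frame
from h import *
import sys
def rect(im,z,c,nx=260,ny=420,res=2e-4):
    yaw=-.114;bx=np.array([np.cos(yaw),np.sin(yaw)]);by=np.array([-np.sin(yaw),np.cos(yaw)])
    i,j=np.meshgrid((np.arange(ny)-ny/2)*res,(nx/2-np.arange(nx))*res)  # cols: -bed y to the right ; rows: +bed x up
    w=c+j[...,None]*bx-i[...,None]*by
    W=np.concatenate([w,np.full(w.shape[:2]+(1,),z)],-1)
    Rw=R.from_quat(im['q']).as_matrix();M=im['mount']
    p=((W-im['ee'])@Rw-M[:3,3])@M[:3,:3]
    rr=np.hypot(p[...,0],p[...,1]);t=np.arctan2(rr,-p[...,2]);f=210/np.tan(np.radians(float(im['fovy']))/2)
    u=im['cx']+f*t*p[...,0]/rr;v=im['cy']-f*t*p[...,1]/rr
    return cv2.remap(im['color'][:,:,::-1].copy(),u.astype(np.float32),v.astype(np.float32),cv2.INTER_CUBIC)
if __name__=='__main__':
    im=grab('wrist');s=readout.get_state();print(s['time_s'],s['ee_pos'],s['wrist_force'],s['width'])
    c=np.array([.641,-.083]);r=rect(im,.052,c);cv2.imwrite('pics/'+sys.argv[1],r)
    save(im,'full_'+sys.argv[1])
E
python3 tip.py r1.png; python3 - <<'E'
import sys;sys.path.insert(0,'.')
from h import *
g=cv2.cvtColor(cv2.imread('pics/r1.png'),cv2.COLOR_BGR2GRAY)
for r in range(0,260,8): print(''.join('#' if x<70 else '+' if x<95 else '.' for x in g[r,60:360:3]))
E
```

```text
19.4 [ 0.49162066 -0.16218264  0.12554088] [ 0.43425136 -3.62613672  5.56123205] 0.24359399452040317Traceback (most recent call last):
  File "tip.py", line 16, in <module>
    c=np.array([.641,-.083]);r=rect(im,.052,c);cv2.imwrite('pics/'+sys.argv[1],r)
                               ~~~~^^^^^^^^^^^
  File "tip.py", line 9, in rect
    Rw=R.from_quat(im['q']).as_matrix();M=im['mount']
                   ~~^^^^^
KeyError: 'q'
[ WARN:0@0.292] global loadsave.cpp:275 findDecoder imread_('pics/r1.png'): can't open/read file: check file path/integrity
Traceback (most recent call last):
cv2.error: OpenCV(4.12.0) /io/opencv/modules/imgproc/src/color.cpp:199: error: (-215:Assertion failed) !_src.empty() in function 'cvtColor'
```

```bash
sed -i "s/np.savez(f'{n}.npz',\*\*im,ee=st\['ee_pos'\],q=st\['orientation'\]); return im/im=dict(im,ee=st['ee_pos'],q=st['orientation']); np.savez(f'{n}.npz',**im); return im/" h.py
python3 tip.py r1.png; python3 - <<'E'
from h import *
g=cv2.cvtColor(cv2.imread('pics/r1.png'),cv2.COLOR_BGR2GRAY)
for r in range(0,260,8): print(''.join('#' if x<80 else '+' if x<100 else '.' for x in g[r,0:420:4]))
E
```

```text
19.45 [ 0.49162189 -0.16216201  0.12551731] [ 0.80140902 -2.9198691   5.76072133] 0.24296831839665084
################################################################################+........................
#########################################################################+######.........................
########################################################################+#######+........................
################################################################################.........................
################################################################################+........................
##########################################################################+#####.........................
#####################################################################+##+#######...............+.........
####################################################################+###########...............+.........
###################################################################+############.........................
############################################
[... 1799 characters left out ...]
#########+++++++###+++++++++++++++++##..........................
#################################################+++########+++++++++++++++++#+..........................
################################################.........................................................
###############################################..........................................................
##############################################...........................................................
#############################################............................................................
############################################.............................................................
```

Request:
play_rows:
  linear:
    - [0,0,0]
    - [0,0,0]
    - [0,0,0]
    - [0,0,0]
    - [0,0,0.045]
    - [0,0,0.05]
    - [0.0143,0.0155,0]
    - [0.0143,0.0155,0]
    - [0.0143,0.0155,0]
    - [0.0143,0.0155,0]
  twist:
    - [0,0,0]
    - [0,0,0]
    - [0,0,0]
    - [0,0,0]
    - [0,0,0]
    - [0,0,0]
    - [0,0,-0.141]
    - [0,0,-0.141]
    - [0,0,-0.141]
    - [0,0,-0.141]
  hand: [-1,-1,-1,-1,-1,-1,-1,-1,-1,-1]

```text
time_s: 20.7
ee_pos: [0.5491, -0.0993, 0.2203]
orientation: [0.988, 0.152, -0.0, -0.0]
wrist_force: [0.1, -0.6, 0.1]
width: 1.0
gripper_force: 0.0
```

Request:
play_rows:
  linear:
    - [0.0143,0.0155,0]
    - [0.0143,0.0155,0]
    - [0.0143,0.0155,0]
    - [0,0,0]
    - [0,0,-0.04]
    - [0,0,-0.04]
    - [0,0,-0.028]
    - [0,0,0]
    - [0,0,0]
    - [0,0,0]
  twist:
    - [0,0,-0.141]
    - [0,0,-0.141]
    - [0,0,-0.141]
    - [0,0,0]
    - [0,0,0]
    - [0,0,0]
    - [0,0,0]
    - [0,0,0]
    - [0,0,0]
    - [0,0,0]
  hand: [-1,-1,-1,-1,-1,-1,-1,-1,-1,-1]

```text
time_s: 21.95
ee_pos: [0.592, -0.0536, 0.1136]
orientation: [0.998, -0.056, 0.001, -0.0]
wrist_force: [0.6, -0.2, 1.3]
width: 1.0
gripper_force: 0.0
```

```bash
python3 t.py;  python3 - <<'E'
from h import *
im=dict(np.load('wrist.npz'));print(R.from_quat(im['q']).as_euler('zyx')[0])
E
```

```text
marker (-3, 2, 0.993) pointer (6, 1, 0.991)
22.0 [ 0.59195618 -0.05353029  0.11335096] [-0.55890129  0.06438931 -0.47772986] 1.0002986514598837 0.0
0.11288258255415351
```

Request:
play_rows:
  linear:
    - [0,0,0]
    - [0,0,0]
    - [0,0,0]
    - [0,0,0]
    - [0,0,0]
    - [0,0,0]
    - [0,0,0]
    - [0,0,0]
    - [0,0,0]
    - [0,0,0]
  twist:
    - [0,0,0]
    - [0,0,0]
    - [0,0,0]
    - [0,0,0]
    - [0,0,0]
    - [0,0,0]
    - [0,0,0]
    - [0,0,0]
    - [0,0,0]
    - [0,0,0]
  hand: [1,1,1,1,1,-1,-1,-1,-1,-1]

```text
time_s: 23.25
ee_pos: [0.5916, -0.0534, 0.1123]
orientation: [0.998, -0.057, 0.0, -0.0]
wrist_force: [0.5, 0.0, 0.0]
width: 0.999
gripper_force: 0.0
```

```bash
python3 t.py;  python3 - <<'E'
from h import *
im=dict(np.load('wrist.npz'));print(R.from_quat(im['q']).as_euler('zyx')[0])
f=210/np.tan(np.radians(float(im['fovy']))/2)
E
```

```text
marker (-1, -1, 0.995) pointer (3, -2, 0.995)
23.3 [ 0.59160006 -0.05339551  0.1122479 ] [-1.01625097 -0.64741964 -0.47700041] 1.002443392058873 0.0
0.1132405512817436
```

Request:
play_rows:
  linear:
    - [0,0,0.055]
    - [0,0,0.053]
    - [-0.0143,-0.0155,0]
    - [-0.0143,-0.0155,0]
    - [-0.0143,-0.0155,0]
    - [-0.0143,-0.0155,0]
    - [-0.0143,-0.0155,0]
    - [-0.0143,-0.0155,0]
    - [-0.0143,-0.0155,0]
    - [0,0,0]
  twist:
    - [0,0,0]
    - [0,0,0]
    - [0,0,0.141]
    - [0,0,0.141]
    - [0,0,0.141]
    - [0,0,0.141]
    - [0,0,0.141]
    - [0,0,0.141]
    - [0,0,0.141]
    - [0,0,0]
  hand: [-1,-1,-1,-1,-1,-1,-1,-1,-1,-1]

```text
time_s: 24.55
ee_pos: [0.4909, -0.1631, 0.2205]
orientation: [0.906, 0.422, -0.0, 0.0]
wrist_force: [0.8, 0.9, 0.3]
width: 0.997
gripper_force: 0.0
```

```bash
cat > kn.py <<'E'
from h import *
im=grab('wrist');s=readout.get_state();print(s['time_s'],s['ee_pos'],R.from_quat(s['orientation']).as_euler('zyx')[0],s['wrist_force'])
z=im['z_map']; f=210/np.tan(np.radians(float(im['fovy']))/2)
u,v=np.meshgrid(np.arange(560),np.arange(420));a=u-im['cx'];b=v-im['cy'];r=np.hypot(a,b)+1e-9;t=r/f
p=np.stack([np.tan(t)*a/r*z,-np.tan(t)*b/r*z,-z],-1)
Rw=R.from_quat(im['q']).as_matrix();M=im['mount']
w=p@(Rw@M[:3,:3]).T+Rw@M[:3,3]+im['ee']
def top(c,zz,r=.03,dz=.005):
    m=(abs(w[...,2]-zz)<dz)&(z>0)&(np.hypot(w[...,0]-c[0],w[...,1]-c[1])<r)
    print(m.sum(),w[m].mean(0),w[m].min(0),w[m].max(0)) if m.any() else print('none')
E
python3 - <<'E'
from kn import *
top((.4917,-.162),.118)
E
```

```text
24.6 [ 0.49154757 -0.16213233  0.22042919] -0.8709253715651417 [ 0.18569497 -0.09391635  0.08743014]
760 [ 0.49323122 -0.16035289  0.1188042 ] [ 0.4820767  -0.17232807  0.11333693] [ 0.50345792 -0.15022278  0.12134054]
```

Request:
play_rows:
  linear:
    - [0.0003,0.0006,-0.035]
    - [0,0,-0.035]
    - [0,0,-0.028]
    - [0,0,0]
    - [0,0,0]
    - [0,0,0]
    - [0,0,0]
    - [0,0,0]
    - [0,0,0]
    - [0,0,0]
  twist:
    - [0,0,0]
    - [0,0,0]
    - [0,0,0]
    - [0,0,0]
    - [0,0,0]
    - [0,0,0]
    - [0,0,0]
    - [0,0,0]
    - [0,0,0]
    - [0,0,0]
  hand: [-1,-1,-1,-1,0.3,1,1,1,1,1]

```text
time_s: 25.85
ee_pos: [0.492, -0.1614, 0.1227]
orientation: [0.906, 0.423, 0.0, 0.0]
wrist_force: [-1.4, -0.2, 8.0]
width: 0.243
gripper_force: 30.4
```

Request:
play_rows:
  linear:
    - [0.0079,-0.0066,0]
    - [0.0086,-0.0056,0]
    - [0.0092,-0.0045,0]
    - [0.0097,-0.0034,0]
    - [0.01,-0.0022,0]
    - [0.0102,-0.001,0]
    - [0,0,0]
    - [0,0,0]
    - [0,0,0]
    - [0,0,0]
  twist:
    - [0,0,0.12]
    - [0,0,0.12]
    - [0,0,0.12]
    - [0,0,0.12]
    - [0,0,0.12]
    - [0,0,0.12]
    - [0,0,0]
    - [0,0,0]
    - [0,0,0]
    - [0,0,0]
  hand: [1,1,1,1,1,1,1,1,1,1]

```text
time_s: 27.1
ee_pos: [0.5414, -0.1836, 0.122]
orientation: [0.699, 0.715, -0.004, -0.006]
wrist_force: [-43.7, 12.5, 32.8]
width: 0.243
gripper_force: 34.8
```

```bash
cat > la.py <<'E'
from h import *
s=readout.get_state();print(s['time_s'],s['ee_pos'],s['wrist_force'],s['width'],R.from_quat(s['orientation']).as_euler('zyx')[0])
v=s['ee_pos'][:2]-np.array([.5501,-.0992]);a=np.arctan2(-np.cos(.114),-np.sin(.114))-np.arctan2(v[1],v[0]);print('lever',a,np.linalg.norm(v))
E
python3 la.py
```

```text
27.1 [ 0.54139485 -0.18355781  0.12196072] [-43.65915099  12.45517207  32.84077022] 0.24327895464111235 -1.5934076896164098
lever -0.011170839996610171 0.08480577243408363
```

Request:
play_rows:
  linear:
    - [-0.002,0,0]
    - [-0.002,0,0]
    - [0,0,0]
    - [0,0,0]
    - [0,0,0]
    - [0,0,0]
    - [0,0,0]
    - [0,0,0.03]
    - [0,0,0.035]
    - [0,0,0.03]
  twist:
    - [0,0,0]
    - [0,0,0]
    - [0,0,0]
    - [0,0,0]
    - [0,0,0]
    - [0,0,0]
    - [0,0,0]
    - [0,0,0]
    - [0,0,0]
    - [0,0,0]
  hand: [1,1,1,-1,-1,-1,-1,-1,-1,-1]

```text
time_s: 28.35
ee_pos: [0.5434, -0.1846, 0.2185]
orientation: [0.699, 0.715, 0.0, 0.0]
wrist_force: [-0.2, -0.7, 0.1]
width: 0.999
gripper_force: 0.0
```

```bash
python3 - <<'E'
from kn import *
top((.541,-.183),.118)
top((.5501,-.0992),.09,.014,.008)
E
```

```text
28.4 [ 0.54450609 -0.18480599  0.22194763] -1.5936358670010418 [1.14115149 0.29772363 5.55109927]
758 [ 0.54069548 -0.18269735  0.11879455] [ 0.53016317 -0.194436    0.11300382] [ 0.55132173 -0.17284055  0.121426  ]
1014 [ 0.55024036 -0.0996246   0.08823044] [ 0.53703865 -0.11310786  0.08559054] [ 0.56361556 -0.08615994  0.09078222]
```

Request:
play_rows:
  linear:
    - [0.0047,0.0131,0]
    - [0.0047,0.0131,0]
    - [0.0047,0.0131,0]
    - [0.0047,0.0131,0]
    - [0.0047,0.0131,0]
    - [0.0047,0.0131,0]
    - [0.0047,0.0131,0]
    - [0.0047,0.0131,0]
    - [0.0047,0.0131,0]
    - [0.0047,0.0131,0]
  twist:
    - [0,0,-0.171]
    - [0,0,-0.171]
    - [0,0,-0.171]
    - [0,0,-0.171]
    - [0,0,-0.171]
    - [0,0,-0.171]
    - [0,0,-0.171]
    - [0,0,-0.171]
    - [0,0,-0.171]
    - [0,0,-0.171]
  hand: [-1,-1,-1,-1,-1,-1,-1,-1,-1,-1]

```text
time_s: 29.65
ee_pos: [0.5906, -0.0532, 0.2171]
orientation: [0.998, -0.061, 0.0, 0.0]
wrist_force: [0.4, 0.0, -0.4]
width: 1.005
gripper_force: 0.0
```

Request:
play_rows:
  linear:
    - [0,0,0]
    - [0,0,0]
    - [0,0,-0.04]
    - [0,0,-0.04]
    - [0,0,-0.028]
    - [0,0,0]
    - [0,0,0]
    - [0,0,0]
    - [0,0,0]
    - [0,0,0]
  twist:
    - [0,0,0]
    - [0,0,0]
    - [0,0,0]
    - [0,0,0]
    - [0,0,0]
    - [0,0,0]
    - [0,0,0]
    - [0,0,0]
    - [0,0,0]
    - [0,0,0]
  hand: [-1,-1,-1,-1,-1,-1,-1,-1,-1,-1]

```text
time_s: 30.9
ee_pos: [0.5905, -0.0536, 0.1096]
orientation: [0.998, -0.058, 0.0, -0.0]
wrist_force: [-0.3, 0.4, -0.2]
width: 1.002
gripper_force: 0.0
```

```bash
python3 t.py;  python3 - <<'E'
from h import *
im=dict(np.load('wrist.npz'));print(R.from_quat(im['q']).as_euler('zyx')[0])
E
```

```text
marker (-1, -8, 0.994) pointer (6, -8, 0.989)
30.95 [ 0.59049413 -0.05360556  0.10950006] [-0.54960834  0.25781148  0.26576557] 1.0024552784628857 0.0
0.11602432686379571
```

Request:
play_rows:
  linear:
    - [0,0,0.05]
    - [0,0,0.06]
    - [0,0.042,0.01]
    - [0,0.042,0]
    - [0,0.042,0]
    - [0,0.042,0]
    - [0,0.042,0]
    - [0,0.042,0]
    - [0,0.04,0]
    - [0,0,0]
  twist:
    - [0,0,0]
    - [0,0,0]
    - [0,0,0]
    - [0,0,0]
    - [0,0,0]
    - [0,0,0]
    - [0,0,0]
    - [0,0,0]
    - [0,0,0]
    - [0,0,0]
  hand: [-1,-1,-1,-1,-1,-1,-1,-1,-1,-1]

```text
time_s: 32.2
ee_pos: [0.5896, 0.2416, 0.2288]
orientation: [0.998, -0.056, -0.0, -0.001]
wrist_force: [-0.4, -0.5, 0.6]
width: 1.003
gripper_force: 0.0
```

```bash
python3 - <<'E'
from kn import *
top((.607,.245),.121,.05,.006)
m=(abs(w[...,2]-.121)<.006)&(z>0)&(np.hypot(w[...,0]-.607,w[...,1]-.245)<.05)
yw=-.114;q=w[m][:,:2];bx=q@[np.cos(yw),np.sin(yw)];by=q@[-np.sin(yw),np.cos(yw)]
print(np.percentile(bx,[1,99]),np.percentile(by,[1,99]))
c=np.array([np.percentile(bx,[1,99]).mean(),np.percentile(by,[1,99]).mean()]);print(c@np.array([[np.cos(yw),np.sin(yw)],[-np.sin(yw),np.cos(yw)]]))
E
```

```text
32.25 [0.59007451 0.23926819 0.22901351] 0.11438814912251738 [ 0.37638098 -1.39930243  0.00491156]
1671 [0.6063204  0.24028834 0.12150186] [0.59277404 0.2201427  0.11500127] [0.61786683 0.26086874 0.1243333 ]
[0.56344942 0.58490079] [0.28820081 0.32723075]
[0.60545182 0.24040413]
```

Request:
play_rows:
  linear:
    - [0.008,0.001,0]
    - [0.0075,0,-0.03]
    - [0,0,-0.03]
    - [0,0,-0.03]
    - [0,0,-0.012]
    - [0,0,0]
    - [0,0,0]
    - [0,0,0]
    - [0,0,0]
    - [0,0,0]
  twist:
    - [0,0,0]
    - [0,0,0]
    - [0,0,0]
    - [0,0,0]
    - [0,0,0]
    - [0,0,0]
    - [0,0,0]
    - [0,0,0]
    - [0,0,0]
    - [0,0,0]
  hand: [-1,-1,-1,-1,-1,0,1,1,1,1]

```text
time_s: 33.5
ee_pos: [0.6065, 0.2399, 0.1286]
orientation: [0.998, -0.058, 0.001, -0.001]
wrist_force: [-0.0, 2.9, 6.9]
width: 0.464
gripper_force: 31.5
```

Request:
play_rows:
  linear:
    - [0.007,-0.0008,0]
    - [0.007,-0.0008,0]
    - [0.007,-0.0008,0]
    - [0.007,-0.0008,0]
    - [0.007,-0.0008,0]
    - [0.007,-0.0008,0]
    - [0.007,-0.0008,0]
    - [0.007,-0.0008,0]
    - [0,0,0]
    - [0,0,0]
  twist:
    - [0,0,0]
    - [0,0,0]
    - [0,0,0]
    - [0,0,0]
    - [0,0,0]
    - [0,0,0]
    - [0,0,0]
    - [0,0,0]
    - [0,0,0]
    - [0,0,0]
  hand: [1,1,1,1,1,1,1,1,1,1]

```text
time_s: 34.75
ee_pos: [0.6581, 0.2343, 0.1266]
orientation: [0.998, -0.058, -0.005, -0.0]
wrist_force: [-30.0, 3.0, 3.3]
width: 0.458
gripper_force: 29.7
```

Request:
play_rows:
  linear:
    - [0,0,0]
    - [-0.003,0,0]
    - [0,0,0]
    - [0,0,0]
    - [0,0,0]
    - [0,0,0]
    - [0,0,0.03]
    - [0,0,0.03]
    - [0,0,0.03]
    - [0,0,0]
  twist:
    - [0,0,0]
    - [0,0,0]
    - [0,0,0]
    - [0,0,0]
    - [0,0,0]
    - [0,0,0]
    - [0,0,0]
    - [0,0,0]
    - [0,0,0]
    - [0,0,0]
  hand: [1,1,-1,-1,-1,-1,-1,-1,-1,-1]

```text
time_s: 36.0
ee_pos: [0.6597, 0.2331, 0.2195]
orientation: [0.998, -0.058, 0.002, -0.001]
wrist_force: [0.1, -0.2, -0.6]
width: 0.999
gripper_force: 0.0
```

```bash
python3 - <<'E'
from kn import *
yw=-.114;c,s_=np.cos(yw),np.sin(yw)
X=w[...,0]*c+w[...,1]*s_;Y=-w[...,0]*s_+w[...,1]*c;Z=w[...,2];ok=z>0
reg=ok&(abs(Y-.307)<.07)&(X>.5)&(X<.78)
g=reg&(Z>.115)&(Z<.13);print('grip',np.percentile(X[g],[1,99]),np.percentile(Y[g],[1,99]))
h=reg&(Z>.075)&(Z<.1);print('head',np.percentile(X[h],[0.5,99.5]))
f_=reg&(Z>.0855)&(Z<.0905)&(abs(Y-.307)<.02);print('z hist',np.histogram(Z[reg&(abs(Y-.307)<.015)],bins=np.arange(.07,.13,.004)))
# profile of Z along X at Y ~ grip centre
for x in np.arange(.52,.70,.005):
    k=ok&(abs(X-x)<.002)&(abs(Y-.307)<.012)
    if k.any(): print(round(x,3),round(float(np.median(Z[k])),4),end='; ')
E
```

```text
36.05 [0.65914793 0.23299018 0.21791524] 0.11630386040106866 [-0.24897002 -0.39043777 -1.14996513]
grip [0.60502505 0.62538626] [0.28832781 0.32742662]
head [0.52184395 0.64370778]
z hist (array([ 195,   74, 2022,  553,  662,   42,   52,   62,   57,   64,   70,
         63,  537,  694]), array([0.07 , 0.074, 0.078, 0.082, 0.086, 0.09 , 0.094, 0.098, 0.102,
       0.106, 0.11 , 0.114, 0.118, 0.122, 0.126]))
0.52 0.0853; 0.525 0.0853; 0.53 0.0795; 0.535 0.0793; 0.54 0.0792; 0.545 0.0793; 0.55 0.0795; 0.555 0.0793; 0.56 0.0792; 0.565 0.0793; 0.57 0.0794; 0.575 0.0794; 0.58 0.0794; 0.585 0.0795; 0.605 0.1217; 0.61 0.1223; 0.615 0.1224; 0.62 0.1224; 0.625 0.1086; 0.63 0.0883; 0.635 0.0877; 0.64 0.2804; 0.645 0.0742; 0.65 0.2938; 0.655 0.0172; 0.66 0.0173; 0.665 0.0174; 0.67 0.0175; 0.675 0.0172; 0.68 0.0171; 0.685 0.0174; 0.69 0.0173; 0.695 0.0173;
```

```bash
python3 -c "
from rig import robot
print(robot.job_done())"
```

```text
the job is handed in; nothing more can be done
None
```

The job is handed in at about 36 s of the 72 s allowed: the carriage pointer faces the pointed marker's tip to within about half a millimetre by camera, the lever is back on its locked stop, the selector is at its far end stop, and the loose parts were left alone.

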